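# Pack a press punch in its hinged case and turn the case over

## Robot

A 6-joint arm with a two-finger parallel gripper is mounted at the origin on the work surface. World frame = base frame: x ahead of the robot, y to its left, z up, the work surface at z = 0. Lengths are in m, angles in rad, forces in N, time in s.
With the tool pointing down it reaches from about 0.275 to 1 m from the base axis. Payload 8.4 kg.
Tool frame: the origin (TCP) lies between the finger pads; the fingertips stand 25 mm ahead of it and the grasp point (between the pads) lies 6 mm ahead of it; z points along the fingers, y is the direction in which the jaws open and shut (so a half turn about z gives the same grasp; the last joint's range is limited). The gripper opens to 85 mm and grips with 20 to 120 N. Pads are 22 mm wide; open, the fingers measure 114 mm over their backs; the gripper's body (76 mm by 85 mm) begins 54 mm behind the grasp point. The pads swing forward as they close: fully open they stand 13 mm farther back than shut.
Start: joints at [1.138, 0.353, 1.633, -0, 1.155, -0.002], TCP at [0.261, 0.568, 0.256] pointing down, gripper open.
Joint ranges: [-2.63, 2.63], [-0.92, 2.1], [0.06, 2.66], [-1.3, 4.44], [0, 2.69], [-3.02, 3.02]. Speed limits (rad/s): [2.22, 2.22, 2.79, 3.14, 3.14, 3.14].

## Interface

Orientations are given as a rotation vector (axis times angle).
In Python, from station import goto, movel, move_joints, set_gripper, wait, solve_ik, state, grab_frame, PlanningError, finish_job, trace gives the robot as it stands. Calls block until the motion is done:
- goto(position, orientation): joint-space move of the TCP to a pose.
- movel(position, rotation=None, vel=0.15, until_force=None): straight line of the TCP; rotation=None keeps the orientation; vel is the mean speed in m/s. With until_force (N) it stops when the force on the tool has changed by that much, and returns True; else False.
- move_joints(angles): joint-space move.
- set_gripper(opening): opening from 0.0 (shut) to 1.0 (fully open); the grip force is fixed at half the most; returns when the fingers have stopped.
- wait(seconds).
- solve_ik(position, orientation): joint angles nearest the present ones, or None.
- state(): the state.
- grab_frame(name): name is "scene" or "top"; returns a dict with "pixels" (400x640x3 uint8, red, green, blue), "z_map" (400x640 float32, m along the optical axis (not along the pixel's ray), 0 where there is no reading), "intrinsics" (3x3 intrinsics, pixels), "D" ([k1, k2, p1, p2, k3] as OpenCV has them; the pictures are not rectified), "T" (4x4, takes a point from camera to world coordinates). Camera axes: x right, y down, z forward; pixel columns grow to the right and rows downward; lengths in m; the calibration is good to about 2 mm. A picture is of the moment at which its call begins.
A pose or a line that the arm cannot do raises PlanningError and nothing moves.
- finish_job(): hands the job in, once; it reports no verdict.
Trained networks look in a picture, given as the dict that the camera call returned (one of the last four; its "shot" number tells which), for a name from the list of things; names that differ only in an ending like _2 or _b are one class to them, and where a whole thing is asked for, a point or a joint stands for the part that bears it (a point fixed in the world has none). Each returns a list of dicts, best first, with "score" (0 to 1); they miss things now and then, are a little off and sometimes report something else, mostly with a low value. They report only what shows in the picture. A call takes as long as a camera call. They do not tell look-alikes from the thing itself.
- trace(picture, label): "mask" (400x640 bool, what is visible of it) and "extent" ([centre column, centre row, width, height] in pixels, round what is visible of it).
The state is a dict: "time_s": time; "q": joint angles; "dq": joint speeds; "effort": joint torques, N m; "eef_pos": TCP position; "tcp_rot": TCP orientation; "contact_force": force on the tool from outside, world axes, zero at the start; "ft_torque": the same for the moment, N m; "width": opening from 0.0 (shut) to 1.0 (fully open).
Only numpy, scipy, OpenCV 4.12 (cv2) and the standard library are available. Lean on these libraries where they do the work, as an engineer would, in place of code of your own. Each camera call takes 0.05 s, during which the arm holds its last target.

## Task

Pack the steel punch: lay it down in the cradle of the open hinged case, shut the lid fully, then turn the whole shut case over and lay it yellow underside up in the middle of the green mat, gently: the case must not fall or topple over, and its lid must not swing open while it is tipped. Leave the die ring, the copper button punch and the spanner where they are.

Things in the scene. Friction and masses are not known exactly. Their poses are not given: they have to be found in the camera images.
- case_center (a point): centre of the loose hinged steel case when shut: 84 mm along x (x points to the hinged end), 66 mm along y, 40 mm high, all six sides flat, 0.6 kg; grip it across the 66 mm; it can stand on its 66 x 40 mm ends. Base (blue walls, yellow underside) 26 mm high, grey lid 14 mm. This point lies 20 mm above the underside, also while the lid is open; z points from base to lid
- cradle (a point): middle of the base's inner floor, 4 mm above the case's underside; axes as the case. Cavity 76 mm along x, 58 mm along y, 22 mm deep. Four black blocks, 10 mm high, stand 18 to 29 mm from here along y and 16 to 24 mm along x: they leave a seat 32 mm wide, running along y, for the punch's two ends
- hinge (a point): middle of the hinge line, 42 mm from the case centre along the case's x, on the parting line 26 mm above the underside; the hinge runs along the case's y. Turns with the case base (same axes)
- lid (a joint): lid angle in rad: 0 shut, grows as it opens up and back over the hinged end; 1.57 upright; starts at 1.9 to 2.3. The hinge is stiff (0.17 N m of friction), so the lid stays where it is left; it carries the lid and punch when the shut case is held by its base in any attitude, but not the base's weight when only the lid is held. With the punch out of its seat the lid cannot shut
- lid_edge (a point): middle of the lid's free edge: 84 mm from the hinge line, half-way through the lid's 14 mm thickness
- punch_center (a point): centre of the loose steel punch, 52 mm long, lying along its own y, centre 14 mm above what it lies on. Round shank 22 mm in diameter and 34 mm long in the middle (take it here); at +y a square head 28 x 28 mm, at -y a round collar 28 mm in diameter, each 9 mm long. About 0.14 kg. It fits the cradle either way round
- mat: green mat fixed on the bench, 150 mm along its x, 130 mm along its y, 4 mm thick; origin at the centre of its underside (bench level)
- die_center (a point): bystander: centre of a dark steel die ring lying flat, 54 mm across, 24 mm high
- button_center (a point): bystander: centre of a copper button punch standing up, 44 mm across the foot, 44 mm high
- spanner: bystander: a spanner, 160 mm long, lying flat along its own x, origin at the middle of its underside
Things that resemble listed ones, but are neither listed nor needed, are in the scene too. Of the things like the mat, leave any that is red; of the rest the smaller one is meant.

How it is judged:
On the way, in this order (a step that is already met when the one before it is completed fails the run):
1. the punch lies down in the cradle of the case (x of punch_center in the frame of case_center between -0.006 and 0.006 m and z of punch_center in the frame of case_center between -0.006 and 0.003 m and angle between the y axis of punch_center and the y axis of case_center, either way round below 0.25 rad), for 0.2 s.
2. the lid is shut on the punch (value of joint lid below 0.05 rad and distance between punch_center and case_center below 0.012 m), for 0.2 s.
3. the shut case is turned over, lid down (angle between case_center's own z axis and vertical above 2.9 rad and value of joint lid below 0.3 rad and distance between punch_center and case_center below 0.02 m), for 0.2 s.
At the end, for the whole second after the job is handed in: The case rests flat and upside down (within 5 degrees) on the mat, its centre within 30 mm of the mat's centre, lid shut (under 0.05 rad), the punch inside in its cradle (centre within 12 mm of the case's), everything still (all of step 2 and angle between case_center's own z axis and vertical above 3.06 rad and horizontal distance between case_center and mat below 0.03 m and height (world z) of case_center between 0.02 and 0.029 m and linear speed of each of case, punch below 0.02 m/s); the robot touches nothing.
It fails at once if the case falls or topples instead of being laid down (turns faster than 9 rad/s) (angular speed of case above 9 rad/s).
It fails at once if the lid is open by more than 0.4 rad while the case is tipped over by more than 45 degrees (angle between case_center's own z axis and vertical above 0.785 rad and value of joint lid above 0.4 rad).
It fails at once if the die ring, the button punch or the spanner is moved more than 25 mm (distance of any of die_center, button_center, spanner from where it was at the start of the episode above 0.025 m).
It also fails if it takes over 72 s, if anything falls off the work surface, if the arm or the gripper's body presses on something with over 40 N, if the wrist force passes 120 N, or if a joint passes its speed limit or range.

## Working session

There is one attempt and no reset: what is moved stays moved. The work goes in short steps, each a Python script; the robot and the scene stay as the last script left them, time stands still between calls to the robot, and variables do not carry over. Pictures are saved under pics/ and viewed, and the job is handed in when it is done.

```bash
mkdir -p pics; ls; cat > h.py <<'E'
import numpy as np, cv2
from station import *
def save(f,name,crop=None,scale=1):
    im=f["pixels"][:,:,::-1]
    if crop: im=im[crop[1]:crop[3],crop[0]:crop[2]]
    if scale!=1: im=cv2.resize(im,None,fx=scale,fy=scale,interpolation=cv2.INTER_CUBIC)
    cv2.imwrite("pics/"+name+".png",im)
def cloud(f):
    z=f["z_map"]; h,w=z.shape
    uv=np.stack(np.meshgrid(np.arange(w),np.arange(h)),-1).reshape(-1,1,2).astype(np.float32)
    n=cv2.undistortPoints(uv,np.array(f["intrinsics"],float),np.array(f["D"],float)).reshape(h,w,2)
    P=np.concatenate([n*z[...,None],z[...,None]],-1)
    T=np.array(f["T"]); W=P@T[:3,:3].T+T[:3,3]
    W[z<=0]=np.nan
    return W
E
python3 - <<'E'
from h import *
print(state())
for n in("scene","top"):
    f=grab_frame(n); save(f,n+"0"); print(n,np.round(f["T"],3).tolist(),f["z_map"].min(),f["z_map"].max())
    W=cloud(f); np.save(n+"0.npy",W)
    np.save(n+"0_im.npy",f["pixels"])
    for l in ["case_center","lid","punch_center","mat","die_center","button_center","spanner"]:
        for d in trace(f,l):
            m=d["mask"]; p=W[m]; p=p[~np.isnan(p[:,0])]
            print(l,round(d["score"],2),np.round(d["extent"]),m.sum(), np.round(np.median(p,0),3) if len(p) else None)
E
```

```text
pics
{'time_s': 0.0, 'q': array([ 1.13758013e+00,  3.53641229e-01,  1.63412542e+00, -2.81232458e-05,
        1.15521271e+00, -2.41839262e-03]), 'dq': array([ 0.0005541 , -0.00081072,  0.00015526, -0.0023792 , -0.0009889 ,
        0.00064986]), 'effort': array([ 2.52033613e-03, -6.05252194e+01, -3.42070198e+01,  1.76891635e-04,
        9.26293375e-03,  3.71538704e-05]), 'eef_pos': array([0.26083046, 0.56748775, 0.25556971]), 'tcp_rot': array([-6.71398705e-01, -3.06872916e+00,  2.13530555e-03]), 'contact_force': array([-0.14572047,  0.33588665,  0.48220358]), 'ft_torque': array([ 0.02711363,  0.00276703, -0.00352493]), 'width': 0.9992669303314724}
scene [[-0.502, 0.733, -0.46, 1.027], [0.865, 0.422, -0.271, 0.348], [-0.004, -0.534, -0.845, 1.011], [0.0, 0.0, 0.0, 1.0]] 0.0 2.698434
case_center 0.74 [244. 163.  66.  35.] 1204 [ 0.496 -0.194  0.025]
lid 0.61 [233. 167.  35.  16.] 467 [ 0.545 -0.207  0.057]
punch_center 0.52 [317. 179.  17.  23.] 227 [ 0.448 -0.     0.024]
mat 0.66 [373. 226.  61.  59.] 2724 [0.493 0.182 0.005]
mat 0.58 [241. 102.  68.  54.] 3115 [ 0.299 -0.356  0.007]
ma
[... 300 characters left out ...]
3, -0.016, 0.051], [0.018, -0.172, -0.985, 1.529], [0.0, 0.0, 0.0, 1.0]] 0.0 2.555344
case_center 0.83 [389. 195.  34.  53.] 1089 [ 0.515 -0.196  0.027]
case_center 0.41 [393. 185.  32.  29.] 501 [ 0.549 -0.21   0.054]
lid 0.8 [394. 185.  28.  31.] 548 [ 0.549 -0.21   0.053]
punch_center 0.51 [328. 216.  19.  12.] 120 [ 0.446 -0.002  0.026]
mat 0.79 [437. 267.  80.  85.] 3775 [ 0.293 -0.357  0.007]
mat 0.77 [272. 205.  53.  54.] 1815 [0.492 0.182 0.006]
mat 0.66 [193. 173.  63.  72.] 3044 [0.586 0.44  0.007]
die_center 0.6 [317. 173.  13.  21.] 193 [0.593 0.041 0.025]
button_center 0.5 [341. 173.  11.  13.] 116 [ 0.586 -0.043  0.041]
spanner 0.68 [327. 141.  49.  12.] 235 [0.702 0.009 0.009]
```

View pics/scene0.png

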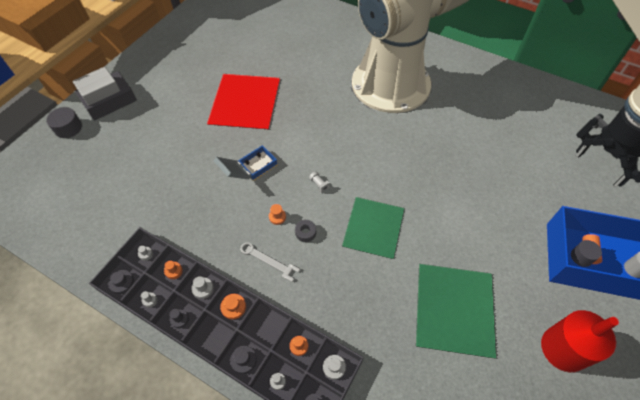

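View pics/top0.png

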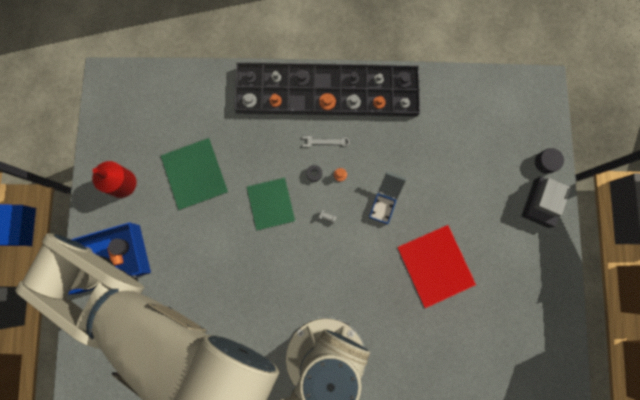

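Three mat-like things in the top view: red (437,267), large green (193,173) and small green (272,205). The small green one fits, since red is excluded and it is the smaller of the other two. I'll enlarge the work area to confirm.

```bash
python3 - <<'E'
from h import *
im=np.load("scene0_im.npy"); save({"pixels":im},"s_crop",(205,135,415,265),3.8)
im=np.load("top0_im.npy"); save({"pixels":im},"t_crop",(240,130,420,240),4.4)
E
```

```text
(no output)
```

View pics/s_crop.png

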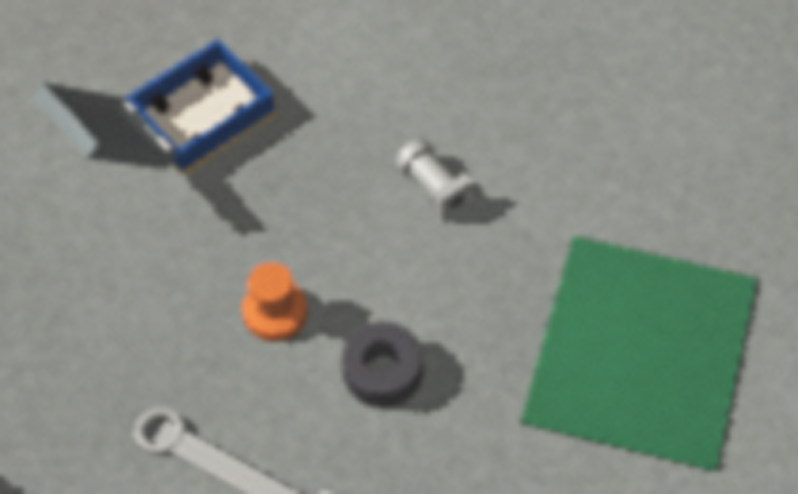

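View pics/t_crop.png

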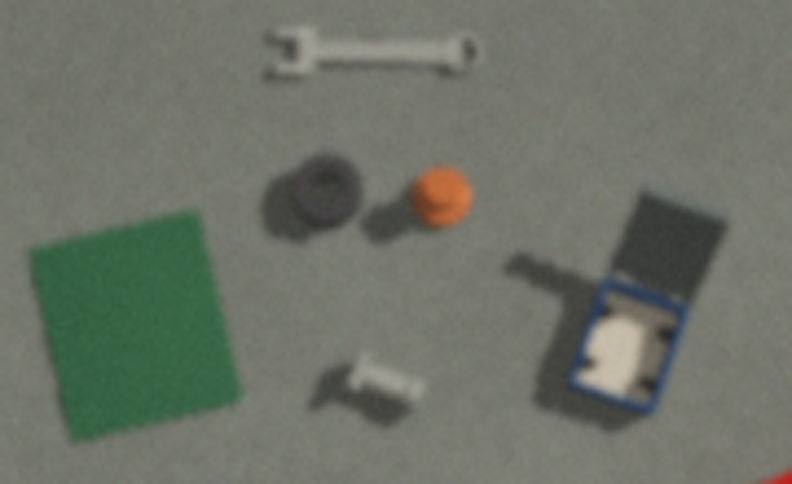

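The crops show the open case with its hinged end away from the robot at t_crop (640,290), the punch at (388,380), and the small green mat at (135,325). Next I'll measure poses.

```bash
python3 - <<'E'
from h import *
def rect(p):
    r=cv2.minAreaRect((p*1000).astype(np.float32)); return np.round(r[0],1),np.round(r[1],1),round(r[2],1)
for n in("scene","top"):
    W=np.load(n+"0.npy"); im=np.load(n+"0_im.npy").astype(int); R,G,B=im[...,0],im[...,1],im[...,2]
    def near(c,r): return np.hypot(W[...,0]-c[0],W[...,1]-c[1])<r
    g=(G>R*1.5)&(G>B*1.2)&near((0.49,0.182),0.13); p=W[g]; print(n,"mat",g.sum(),rect(p[:,:2]),np.median(p[:,2]))
    b=(B>R*1.6)&(B>G*1.3)&near((0.5,-0.19),0.08); p=W[b]; print("blue",b.sum(),rect(p[:,:2]), np.percentile(p[:,2],[5,25,50,75,95]).round(3))
    q=p[p[:,2]>0.018]; print(" rim",len(q),rect(q[:,:2]),q.mean(0).round(4))
    m=near((0.447,0),0.05)&(W[...,2]>0.012); p=W[m]; print("punch",m.sum(),rect(p[:,:2]),p.mean(0).round(4),np.percentile(p[:,2],[5,50,95]).round(3))
    c=np.cov(p[:,:2].T); e,v=np.linalg.eigh(c); print(np.degrees(np.arctan2(v[1,1],v[0,1])),np.sqrt(e))
    m=near((0.55,-0.21),0.07)&(W[...,2]>0.034); p=W[m]; print("lid",m.sum(),rect(p[:,:2]),p[:,2].max())
    c=p-p.mean(0); u,s,vt=np.linalg.svd(c); print(" normal",vt[2].round(3),p.mean(0).round(4),s.round(4))
    m=near((0.45,0),0.03)
    f=near((0.42,0.09),0.03); print("bench z",np.nanmedian(W[f][:,2]),np.nanstd(W[f][:,2]))
E
```

```text
scene mat 2563 (array([488.1, 183. ]), array([150.1, 128.2]), 14.9) 0.00539837241388974
blue 313 (array([ 473.4, -181.3]), array([71.5, 84.6]), 69.2) [0.009 0.016 0.021 0.026 0.029]
 rim 209 (array([ 473.4, -181.3]), array([71.5, 84.6]), 69.2) [ 0.4695 -0.1802  0.0242]
punch 191 (array([445.3,  -3.9]), array([54.6, 29.3]), 67.2) [ 0.448  -0.0027  0.0241] [0.014 0.025 0.031]
70.77826519136083 [0.00755357 0.01751056]
lid 383 (array([ 546.6, -208.5]), array([68.5, 60.4]), 70.1) 0.09500765785945886
 normal [-0.713  0.269  0.647] [ 0.5529 -0.2088  0.0665] [0.4742 0.4593 0.0782]
bench z 0.0015794025196800288 0.0021778028744312266
top mat 1652 (array([490.3, 183.6]), array([144.8, 125.2]), 14.3) 0.005571632508744373
blue 28 (array([ 478.9, -180.9]), array([62.2, 80.1]), 68.5) [0.013 0.02  0.027 0.028 0.032]
 rim 22 (array([ 478.3, -180.6]), array([62.2, 78.8]), 68.5) [ 0.4977 -0.1815  0.0273]
punch 122 (array([457.3,  -7.3]), array([51.3, 46.5]), 69.3) [ 0.4484 -0.0037  0.0258] [0.018 0.026 0.034]
69.13506877031037 [0.00780501 0.01602106]
lid 408 (array([ 546.6, -207.9]), array([67.4, 71.8]), 70.1) 0.09580787082602149
 normal [-0.723  0.247  0.645] [ 0.554  -0.2109  0.0629] [0.4525 0.4036 0.0911]
bench z 0.0021888157057884383 0.003626342439565492
```

```bash
cat >> h.py <<'E'
from scipy.spatial.transform import Rotation as Rot
def ori(yaw,phi=0.0,flip=1):
    """tool with jaws along horizontal dir (yaw+90deg); tilt phi: pointing outwards along yaw. degrees"""
    a=np.radians(yaw);p=np.radians(phi)
    r=np.array([np.cos(a),np.sin(a),0]); t=np.array([-np.sin(a),np.cos(a),0])*flip
    z=np.sin(p)*r+np.array([0,0,-np.cos(p)]); x=np.cross(t,z)
    return Rot.from_matrix(np.stack([x,t,z],1)).as_rotvec()
E
python3 - <<'E'
from h import *
print(Rot.from_rotvec(state()["tcp_rot"]).as_matrix().round(2))
def t(n,p,o):
    q=solve_ik(np.array(p),o); print(n,None if q is None else np.round(q,2))
for f in(1,-1):
    print("flip",f)
    t("punch",[.4475,-.004,.03],ori(70,0,f))
    t("cradle",[.4735,-.1815,.03],ori(70,0,f))
    for ph in(-60,-50,-40,-30,0,40,50,60):
        t("case %d"%ph,[.4735,-.1815,.03],ori(-20,ph,f)); t("mat %d"%ph,[.49,.183,.05],ori(20,ph,f))
    t("lid",[.60,-.226,.09],ori(-20,0,f))
    t("lidtilt",[.60,-.226,.09],ori(-20,-50,f))
E
```

```text
[[-0.91  0.42  0.  ]
 [ 0.42  0.91  0.  ]
 [-0.    0.   -1.  ]]
flip 1
punch [-0.01  0.45  2.16 -0.    0.53 -2.8 ]
cradle None
case -60 [-0.36  1.03  1.36 -0.01  1.8  -1.58]
mat -60 [ 0.35  1.01  1.32  0.    1.85 -1.57]
case -50 [-0.36  0.93  1.46 -0.01  1.63 -1.58]
mat -50 [ 0.35  0.92  1.42  0.    1.68 -1.57]
case -40 [-0.36  0.83  1.57 -0.01  1.44 -1.58]
mat -40 [ 0.35  0.82  1.53  0.    1.49 -1.57]
case -30 [-0.36  0.74  1.68 -0.01  1.25 -1.58]
mat -30 [ 0.35  0.73  1.64  0.    1.3  -1.57]
case 0 [-0.37  0.51  2.03 -0.    0.6  -1.59]
mat 0 [ 0.35  0.49  1.99 -0.    0.66 -1.57]
case 40 [-0.38  0.57  2.46  3.1   0.59  1.58]
mat 40 [0.36 0.51 2.43 3.15 0.5  1.57]
case 50 [-0.39  0.73  2.53  3.11  0.98  1.57]
mat 50 [0.36 0.64 2.5  3.15 0.88 1.57]
case 60 [-0.39  0.93  2.56  3.1   1.39  1.56]
mat 60 [0.36 0.83 2.54 3.15 1.28 1.57]
lid [-0.36  0.56  1.72 -0.    0.86 -1.58]
lidtilt [-0.36  1.02  1.07 -0.01  1.92 -1.58]
flip -1
punch [-0.01  0.45  2.16 -0.    0.53  0.34]
cradle [-0.37  0.51  2.03 -0.    0.6  -0.02]
case -60 [-0.36  1.03  1.36 -0.01  1.8   1.56]
mat -60 [0.35 1.01 1.32 0.   1.85 1.57]
case -50 [-0.36  0.93  1.46 -0.01  1.63  1.56]
mat -50 [0.35 0.92 1.42 0.   1.68 1.57]
case -40 [-0.36  0.83  1.57 -0.01  1.44  1.56]
mat -40 [0.35 0.82 1.53 0.   1.49 1.57]
case -30 [-0.36  0.74  1.68 -0.01  1.25  1.56]
mat -30 [0.35 0.73 1.64 0.   1.3  1.57]
case 0 [-0.37  0.51  2.03 -0.    0.6   1.55]
mat 0 [ 0.35  0.49  1.99 -0.    0.66  1.58]
case 40 [-0.38  0.57  2.46  3.1   0.59 -1.56]
mat 40 [ 0.36  0.51  2.43  3.15  0.5  -1.57]
case 50 [-0.39  0.73  2.53  3.11  0.98 -1.58]
mat 50 [ 0.36  0.64  2.5   3.15  0.88 -1.57]
case 60 [-0.39  0.93  2.56  3.1   1.39 -1.59]
mat 60 [ 0.36  0.83  2.54  3.15  1.28 -1.57]
lid [-0.36  0.56  1.72 -0.    0.86  1.56]
lidtilt [-0.36  1.02  1.07 -0.01  1.92  1.56]
```

```bash
python3 - <<'E'
from h import *
def t(n,p,o):
    q=solve_ik(np.array(p),o); print(n,None if q is None else np.round(q,2))
def P(b,r,z): return [r*np.cos(np.radians(b)),r*np.sin(np.radians(b)),z]
for r in(.62,.66,.7,.75):
    for ph in(35,30,25): t("stand %.2f %d"%(r,ph),P(-21,r,.06),ori(-21,ph,-1))
for ph in(-65,-70,-75): t("regrip .66 %d"%ph,P(-21,.66,.07),ori(-21,ph,-1))
for z in(.03,.15,.2):
    for ph in(10,15,20,25): t("mat z%.2f %d"%(z,ph),P(20.5,.523,z),ori(20.5,ph,-1))
for ph in(-55,-60,-65): t("case %d"%ph,P(-21,.5,.03),ori(-20,ph,-1))
E
```

```text
stand 0.62 35 [-0.37  0.51  2.19  3.13  0.16 -1.56]
stand 0.62 30 [-0.37  0.49  2.13  2.97  0.01 -1.41]
stand 0.62 25 [-0.37  0.49  2.08  0.01  0.14  1.56]
stand 0.66 35 [-0.37  0.54  2.1   3.13  0.11 -1.56]
stand 0.66 30 [-0.37  0.53  2.05  0.04  0.04  1.53]
stand 0.66 25 [-0.37  0.53  1.99  0.01  0.18  1.56]
stand 0.70 35 [-0.37  0.57  2.02  3.11  0.06 -1.54]
stand 0.70 30 [-0.37  0.57  1.96  0.02  0.09  1.55]
stand 0.70 25 [-0.37  0.57  1.91  0.    0.23  1.56]
stand 0.75 35 [-0.37  0.62  1.91  0.21  0.01  1.35]
stand 0.75 30 [-0.37  0.62  1.85  0.01  0.15  1.56]
stand 0.75 25 [-0.37  0.62  1.79  0.    0.29  1.57]
regrip .66 -65 [-0.37  1.23  0.82 -0.    2.23  1.57]
regrip .66 -70 [-0.37  1.28  0.76 -0.    2.32  1.57]
regrip .66 -75 [-0.37  1.33  0.71 -0.    2.41  1.57]
mat z0.03 10 [0.35 0.48 2.12 0.   0.37 1.57]
mat z0.03 15 [0.35 0.47 2.18 0.   0.23 1.56]
mat z0.03 20 [0.35 0.47 2.23 0.01 0.09 1.55]
mat z0.03 25 [ 0.35  0.48  2.29  3.11  0.06 -1.55]
mat z0.15 10 [0.35 0.26 2.06 0.   0.65 1.57]
mat z0.15 15 [0.35 0.23 2.12 0.   0.53 1.57]
mat z0.15 20 [0.35 0.21 2.18 0.   0.4  1.56]
mat z0.15 25 [0.35 0.2  2.24 0.01 0.27 1.56]
mat z0.20 10 [0.35 0.18 2.02 0.   0.76 1.57]
mat z0.20 15 [0.35 0.15 2.08 0.   0.65 1.57]
mat z0.20 20 [0.35 0.12 2.14 0.   0.53 1.57]
mat z0.20 25 [0.35 0.1  2.19 0.   0.41 1.56]
case -55 [-0.36  0.97  1.43 -0.01  1.7   1.56]
case -60 [-0.36  1.02  1.38 -0.01  1.79  1.56]
case -65 [-0.36  1.07  1.33 -0.01  1.88  1.56]
```

```bash
python3 - <<'E'
from h import *
o=ori(70,0,-1)
goto([.4475,-.0035,.13],o); set_gripper(0.7)
print(movel([.4475,-.0035,.0295],vel=.12,until_force=8))
s=state();print(s["eef_pos"],s["time_s"],s["contact_force"].round(1))
set_gripper(0.0); s=state();print("w",s["width"],s["eef_pos"],s["contact_force"].round(1))
movel([.4475,-.0035,.12],vel=.2); s=state();print("w",s["width"],s["time_s"],s["contact_force"].round(2))
f=grab_frame("scene"); save(f,"grasp",(240,80,400,220),4.5)
E
```

```text
False
[ 0.44788183 -0.00350532  0.02989964] 4.3667 [-0.1  0.2  0.8]
w 0.23240420655731564 [ 0.44771299 -0.00353501  0.03017261] [-1.6 -0.3  8.7]
w 0.2338773817383322 5.4083 [-0.28  0.83 -1.41]
```

View pics/grasp.png

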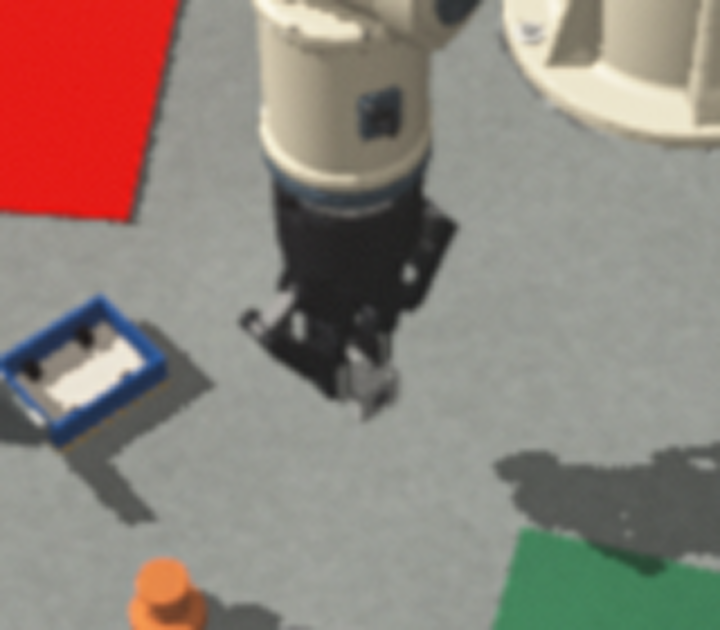

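```bash
cat > fit.py <<'E'
from h import *
from scipy.optimize import minimize
S=8
def project(f,P):
    T=np.linalg.inv(np.array(f["T"])); R,_=cv2.Rodrigues(T[:3,:3])
    return cv2.projectPoints(P.astype(float),R,T[:3,3],np.array(f["intrinsics"],float),np.array(f["D"],float))[0].reshape(-1,2)
def hullmask(uv,o,shape):
    m=np.zeros(shape,np.uint8); h=cv2.convexHull(((uv-o+0.5)*S).astype(np.float32)).astype(np.int32)
    cv2.fillConvexPoly(m,h,1); return m
def fit(items,model,x0,step):
    """items: list of (frame, observed bool hull mask)"""
    obs=[]
    for f,m in items:
        ys,xs=np.nonzero(m); o=np.array([xs.min()-15,ys.min()-15]); sh=((np.ptp(ys)+31)*S,(np.ptp(xs)+31)*S)
        p=np.stack([xs,ys],1); c=np.concatenate([p+[a,b] for a in(-.5,.5) for b in(-.5,.5)])
        obs.append((f,o,sh,hullmask(c,o,sh)))
    def cost(x):
        e=0
        for f,o,sh,M in obs:
            A=hullmask(project(f,model(x)),o,sh); e+=1-(A&M).sum()/(A|M).sum()
        return e
    sim=np.vstack([x0]+[np.array(x0)+np.eye(len(x0))[i]*step[i] for i in range(len(x0))])
    r=minimize(cost,x0,method="Nelder-Mead",options=dict(initial_simplex=sim,xatol=1e-4,fatol=1e-4,maxiter=300))
    return r.x,r.fun
def placed(L,x,y,yaw):
    a=np.radians(yaw); c,s=np.cos(a),np.sin(a)
    return np.stack([x+c*L[:,0]-s*L[:,1],y+s*L[:,0]+c*L[:,1],L[:,2]],1)
box=np.array([[sx*.042,sy*.033,z] for sx in(-1,1) for sy in(-1,1) for z in(.004,.026)])
th=np.linspace(0,2*np.pi,24)
pun=np.concatenate([np.array([[sx*.014,y,z] for sx in(-1,1) for y in(.017,.026) for z in(0,.028)]),
   np.concatenate([np.stack([.014*np.cos(th),0*th+y,.014+.014*np.sin(th)],1) for y in(-.017,-.026)])])
E
python3 - <<'E'
from fit import *
fs=grab_frame("scene"); ft=grab_frame("top")
for n,f in(("scene",fs),("top",ft)):
    W=np.load(n+"0.npy"); im=np.load(n+"0_im.npy").astype(int); R,G,B=im[...,0],im[...,1],im[...,2]
    near=lambda c,r: np.hypot(W[...,0]-c[0],W[...,1]-c[1])<r
    b=(B>R*1.35)&(B>G*1.15)&near((.48,-.18),.075)
    b=cv2.morphologyEx(b.astype(np.uint8),cv2.MORPH_CLOSE,np.ones((3,3)))
    nn,l,st,_=cv2.connectedComponentsWithStats(b); b=l==1+np.argmax(st[1:,4])
    print(n,"case",b.sum(),fit([(f,b)],lambda x:placed(box,*x),[.4735,-.1815,-20],[.006,.006,4]))
    lum=im.sum(2)
    print(lum[near((.40,.05),.02)].mean() if near((.40,.05),.02).any() else None)
    p=(lum>1.18*np.median(lum[near((.447,0),.08)]))&near((.447,0),.04)
    p2=(W[...,2]>.012)&near((.447,0),.045)
    for m,y0 in((p,70),(p,-110),(p2,70)):
        print(n,"punch",m.sum(),fit([(f,m)],lambda x:placed(pun,x[0],x[1],x[2]-90),[.4475,-.0035,y0],[.006,.006,4]))
    v=im.astype(np.uint8).copy(); v[b]=[255,255,0]; v[p]=[255,0,255]
    save({"pixels":v},n+"_m",(200,120,420,240),3.6)
E
```

```text
scene case 373 (array([  0.47061885,  -0.18408308, -19.50517798]), np.float64(0.04444400993293318))
442.4895104895105
scene punch 80 (array([ 4.37500000e-01, -1.08333333e-02,  7.17777778e+01]), np.float64(0.4436466755158682))
scene punch 80 (array([ 4.38797559e-01, -1.15072020e-02, -1.05208837e+02]), np.float64(0.44468533574224633))
scene punch 191 (array([ 4.41401394e-01, -6.70441880e-03,  7.18505583e+01]), np.float64(0.07473182359952324))
top case 108 (array([  0.47946481,  -0.18432904, -17.80525723]), np.float64(0.14719206540678198))
356.48333333333335
top punch 49 (array([ 4.49386150e-01, -5.71851725e-03,  7.27557470e+01]), np.float64(0.5036883116883117))
top punch 49 (array([ 4.51589430e-01, -5.33905333e-03, -1.09342496e+02]), np.float64(0.5034353529044348))
top punch 122 (array([ 4.50997497e-01, -5.40439865e-03,  7.04194647e+01]), np.float64(0.2901140408222561))
```

View pics/scene_m.png

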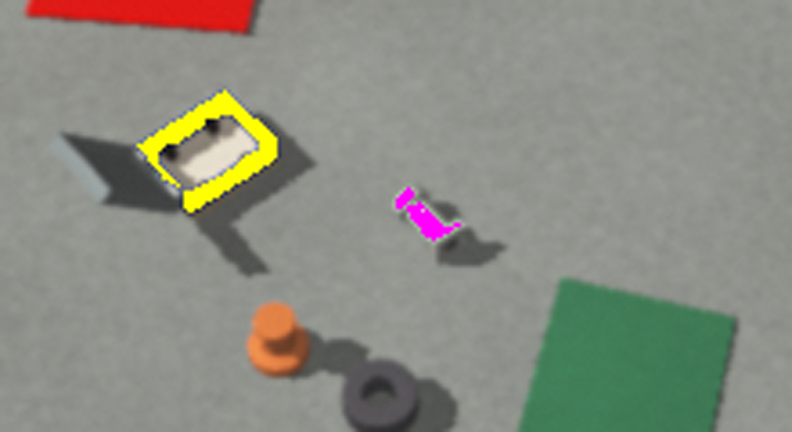

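View pics/top_m.png

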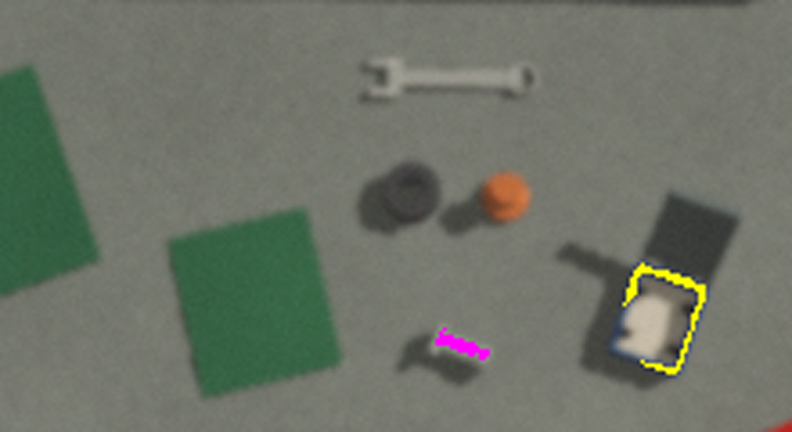

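```bash
python3 - <<'E'
from fit import *
out=[]
for n in("scene","top"):
    f=grab_frame(n); im=np.load(n+"0_im.npy")[:,:,::-1]
    x0,y0,w,h=(205,130,80,60) if n=="scene" else (355,165,60,60)
    S2=800//w if n=="scene" else 9
    c=cv2.resize(im[y0:y0+h,x0:x0+w],None,fx=S2,fy=S2,interpolation=cv2.INTER_CUBIC)
    for (px,py),col in(((.4735,-.1815),(0,255,0)),((.4706,-.1841),(0,0,255))):
        for z in(0,.026):
            L=np.array([[a*.042,b*.033,z] for a,b in((-1,-1),(1,-1),(1,1),(-1,1))])
            uv=project(f,placed(L,px,py,-19.8))
            cv2.polylines(c,[np.round((uv-[x0,y0]+.5)*S2).astype(np.int32)],True,col,1)
    cv2.imwrite(f"pics/ov_{n}.png",c)
E
```

View pics/ov_scene.png

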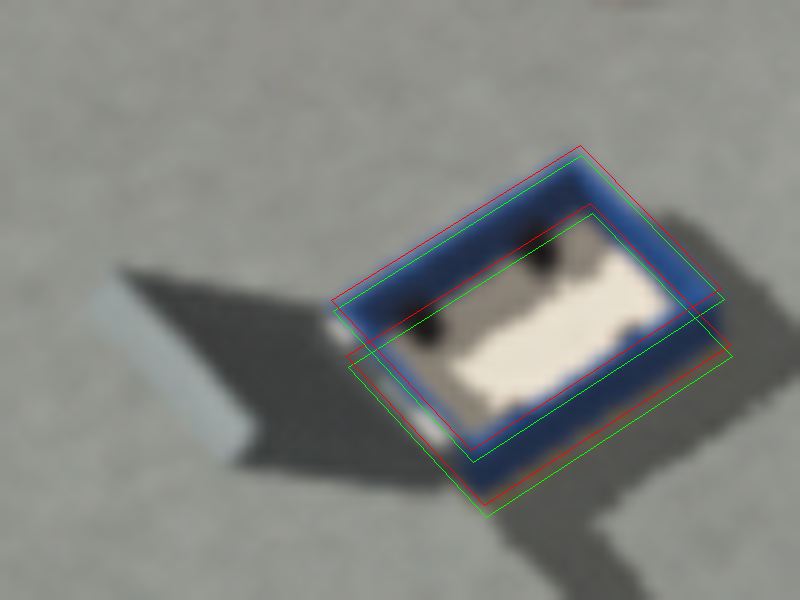

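View pics/ov_top.png

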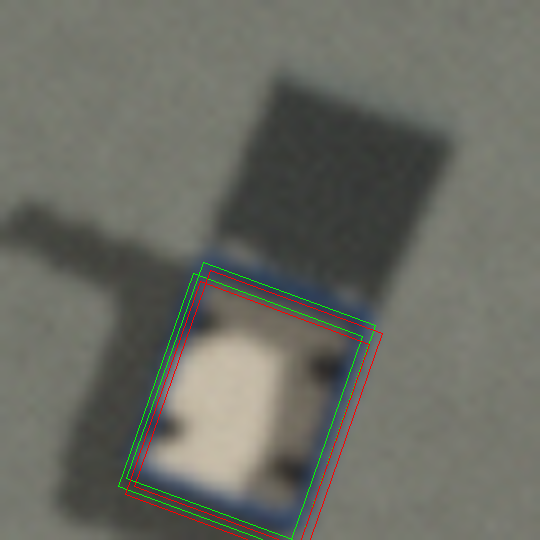

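```bash
cat > ins.py <<'E'
from h import *
import sys
u=np.array([.941,-.339]); t=np.array([.339,.941])
def pos(a,b,z): p=a*u+b*t; return [p[0],p[1],z]
E
python3 - <<'E'
from ins import *
o=ori(70.2,0,-1)
goto(pos(.508,-.0088,.10),o); movel(pos(.508,-.0088,.062),vel=.15)
hit=movel(pos(.508,-.0088,.0335),vel=.04,until_force=4)
s=state();print(hit,s["eef_pos"],s["time_s"],s["contact_force"].round(1),s["ft_torque"].round(2))
f=grab_frame("scene"); save(f,"ins1",(205,110,325,210),6)
E
```

```text
True [ 0.4746473  -0.18040921  0.03423458] 7.475 [-1.1  1.   6.7] [0.05 0.14 0.02]
```

View pics/ins1.png

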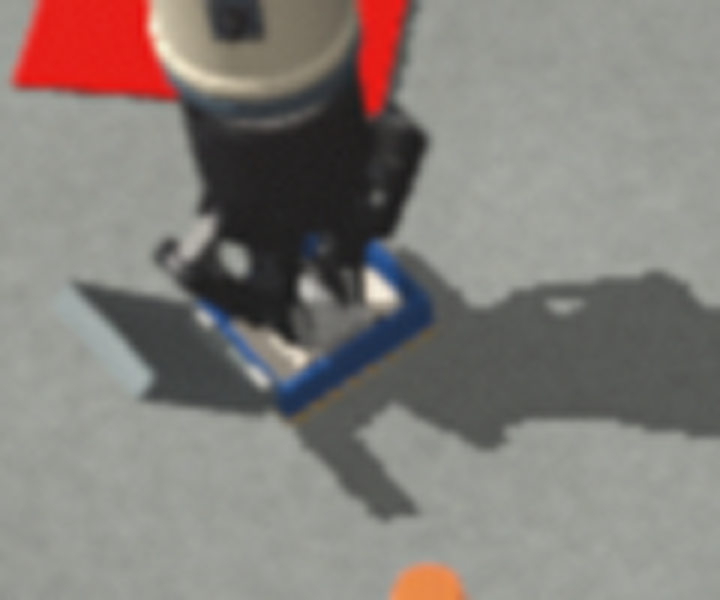

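```bash
python3 - <<'E'
from ins import *
set_gripper(0.37); s=state();print(s["width"],s["contact_force"].round(1))
movel(pos(.508,-.0088,.13),vel=.15)
s=state();print(s["time_s"],s["contact_force"].round(1))
goto(pos(.62,-.0088,.2),ori(-19.8,0,-1))
for n in("scene","top"):
    f=grab_frame(n); save(f,"seat_"+n,(205,120,285,190) if n=="scene" else (355,155,435,225),8)
E
```

```text
0.3630677935310103 [-0.9  0.2 -0.5]
8.5917 [0.4 0.1 0. ]
```

View pics/seat_scene.png

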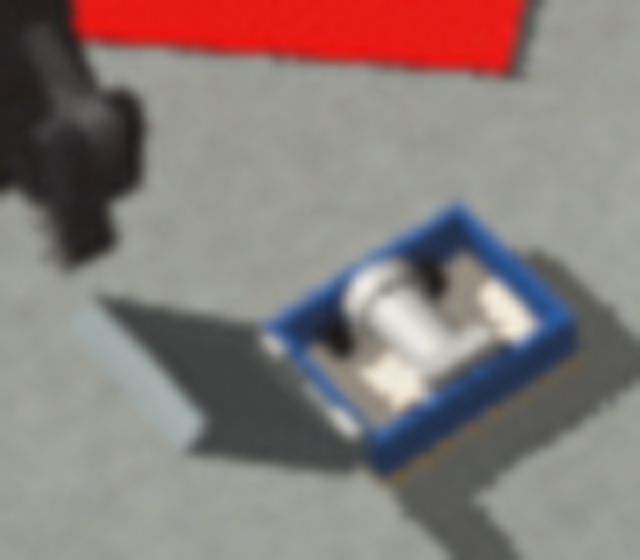

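View pics/seat_top.png

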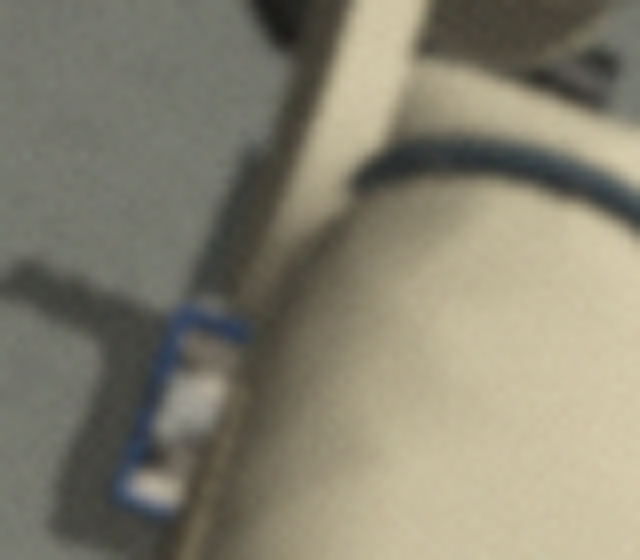

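The punch sits between the blocks in the seat (scene crop around (420,320)). Now I'll raise the lid from behind.

```bash
python3 - <<'E'
from ins import *
b=-.0088
movel(pos(.665,b,.2),vel=.25)
print(movel(pos(.665,b,.088),vel=.2,until_force=10))
for a,z,v in((.630,.088,.1),(.606,.105,.06),(.585,.118,.06),(.570,.122,.06)):
    movel(pos(a,b,z),vel=v); s=state(); print(a,z,s["contact_force"].round(1),round(s["time_s"],2))
f=grab_frame("scene"); save(f,"lid1",(205,100,305,190),7)
E
```

```text
False
0.63 0.088 [ 0.   0.  -0.3] 11.63
0.606 0.105 [ 1.4 -0.6  0.5] 12.28
0.585 0.118 [-0.1 -0.1 -0.1] 12.83
0.57 0.122 [ 0.8  0.2 -0.3] 13.24
```

View pics/lid1.png

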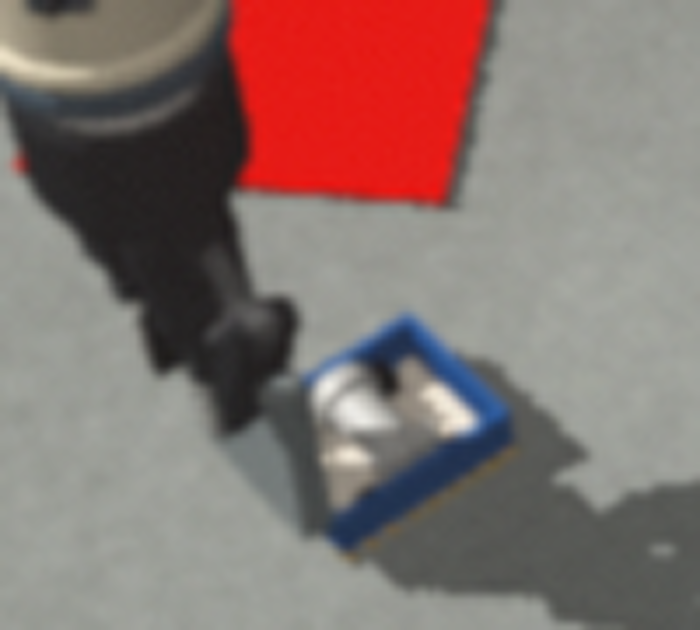

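```bash
python3 - <<'E'
from ins import *
b=-.0088; r=.068; H=.548
for th in(1.25,1.0,.75,.5,.3,.15):
    a=H-r*np.cos(th)+.014*np.sin(th)+.011; z=.026+r*np.sin(th)+.014*np.cos(th)+.027
    movel(pos(a,b,z),vel=.09); s=state(); print(th,s["contact_force"].round(1),round(s["time_s"],2))
print(movel(pos(H-.062,b,.055),vel=.04,until_force=14)); s=state(); print(s["eef_pos"],s["contact_force"].round(1))
f=grab_frame("scene"); save(f,"lid2",(205,100,305,190),7)
E
```

```text
1.25 [ 0.1  0.1 -0.4] 13.66
1.0 [-0.2 -0.1 -0.5] 14.0
0.75 [ 0.4 -0.6  1. ] 14.34
0.5 [0.6 0.4 0.1] 14.68
0.3 [-0.6  0.7  0.9] 14.98
0.15 [ 0.2 -0.1 -0.3] 15.25
True
[ 0.45815663 -0.1744022   0.06422157] [-3.8  1.6 15.6]
```

View pics/lid2.png

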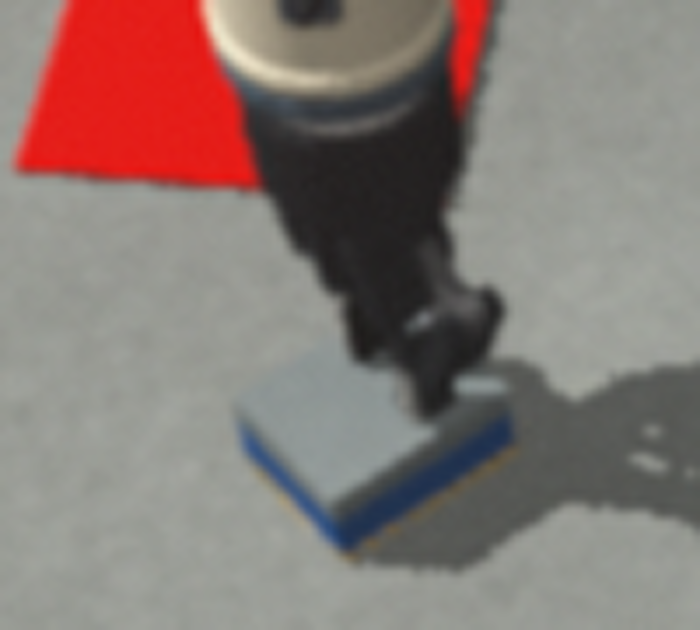

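```bash
python3 - <<'E'
from ins import *
from fit import fit,placed,project
movel(pos(.50,-.0088,.11),vel=.2); set_gripper(1.0)
b=-19.8
goto(pos(.64,-.0088,.2),ori(b,-62,-1))
f=grab_frame("scene"); save(f,"shut",(205,110,305,200),7)
f2=grab_frame("top"); save(f2,"shut_t",(350,150,430,230),6)
box=np.array([[sx*.042,sy*.033,z] for sx in(-1,1) for sy in(-1,1) for z in(.002,.040)])
for ff in(f,f2):
  for d in trace(ff,"case_center")[:2]:
    m=d["mask"]; print(d["score"],m.sum(),fit([(ff,m)],lambda x:placed(box,*x),[.472,-.183,-20],[.006,.006,4]))
W=cloud(f); m=trace(f,"case_center")[0]["mask"]; p=W[m]
t=p[(p[:,2]>.035)]; print(cv2.minAreaRect((t[:,:2]*1000).astype(np.float32)),np.percentile(p[:,2],[50,80,95]))
A=np.c_[t[:,:2]-t[:,:2].mean(0),np.ones(len(t))]; print("slope",np.linalg.lstsq(A,t[:,2],rcond=None)[0]); print(state()["time_s"])
E
```

```text
0.66 908 (array([  0.46911326,  -0.18322876, -18.52155513]), np.float64(0.06651365179553392))
0.57 562 (array([  0.47121024,  -0.1832497 , -16.80571229]), np.float64(0.10393905247170643))
0.57 178 (array([  0.472,  -0.183, -20.   ]), np.float64(1.0))
((471.1871032714844, -182.02789306640625), (70.271728515625, 84.28506469726562), 70.4673080444336) [nan nan nan]
slope [-0.00700505 -0.00825398  0.04126282]
18.2917
```

View pics/shut.png

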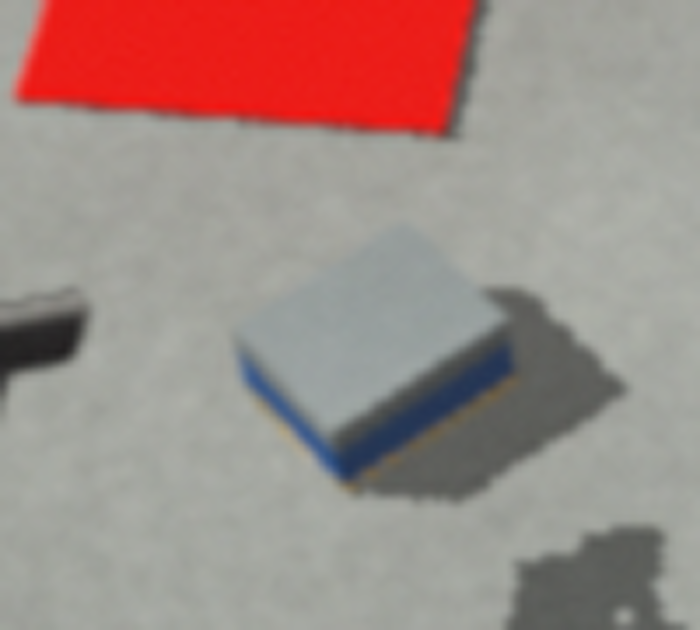

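View pics/shut_t.png

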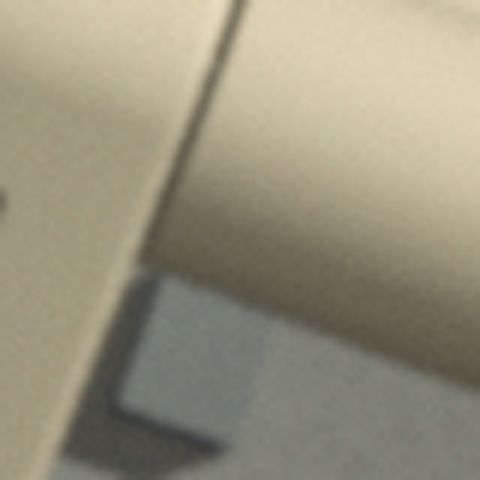

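```bash
python3 - <<'E'
from h import *
yaw=-19.5; a=np.radians(yaw); U=np.array([np.cos(a),np.sin(a),0]); o=ori(yaw,-62,-1); tz=Rot.from_rotvec(o).as_matrix()[:,2]
g=np.array([.4735,-.180,0])+.003*U; g[2]=.024
goto(g-.10*tz,o)
print(movel(g,vel=.12,until_force=5)); s=state(); print(s["eef_pos"],s["contact_force"].round(1),s["time_s"])
f=grab_frame("scene"); save(f,"grip1",(205,90,325,190),6)
E
```

```text
False
[ 0.47732622 -0.1813855   0.02454192] [-0.   0.8 -0.3] 19.875
```

View pics/grip1.png

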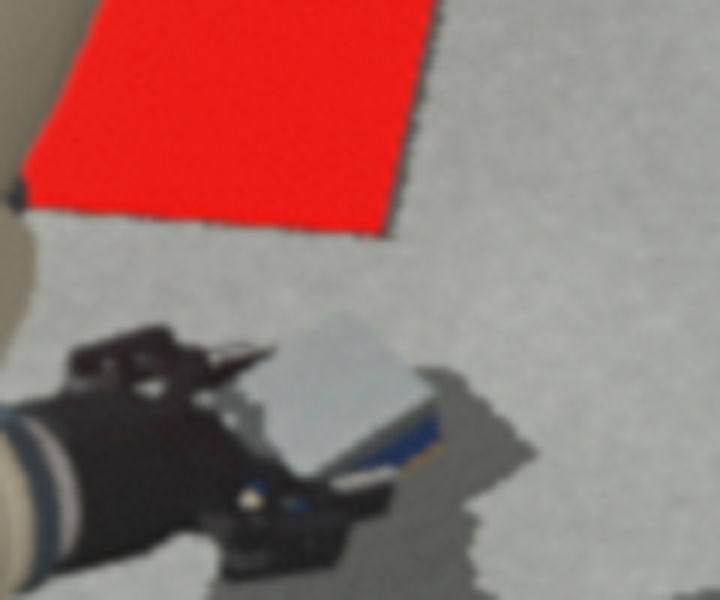

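```bash
python3 - <<'E'
from h import *
set_gripper(0.0); s=state(); print(s["width"],s["eef_pos"],s["contact_force"].round(1))
p=s["eef_pos"].copy()
p[2]+=.05; movel(p,vel=.08); s=state(); print(s["width"],s["contact_force"].round(1),s["ft_torque"].round(2),s["time_s"])
f=grab_frame("scene"); save(f,"lift1",(205,70,325,170),6)
E
```

```text
0.7679282889462811 [ 0.47701828 -0.18147623  0.02441673] [ 4.5 -3.6  2.9]
0.7669442072060533 [-0.2  0.7 -7.2] [-0.5  -1.34 -0.01] 21.0333
```

View pics/lift1.png

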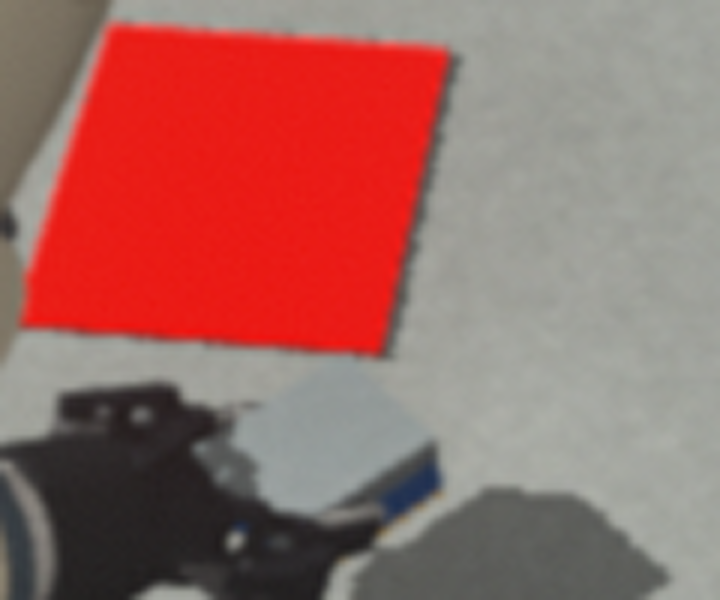

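```bash
python3 - <<'E'
from h import *
yaw=-20.8; a=np.radians(yaw); U=np.array([np.cos(a),np.sin(a),0])
def P(r,z): q=r*U; q[2]=z; return q
s=state(); print(np.hypot(*s["eef_pos"][:2]))
movel(P(.56,.16),ori(yaw,-32,-1),vel=.10)
movel(P(.66,.16),ori(yaw,5,-1),vel=.10)
movel(P(.70,.11),ori(yaw,28,-1),vel=.08)
s=state(); print(s["width"],s["q"].round(2),s["time_s"],s["contact_force"].round(1))
f=grab_frame("scene"); save(f,"rot1",(180,70,320,190),5)
E
```

```text
0.5101465438215219
0.7636477588413325 [-0.37  0.48  1.93  0.01  0.25  1.56] 24.325 [-0.7 -0.  -6.9]
```

View pics/rot1.png

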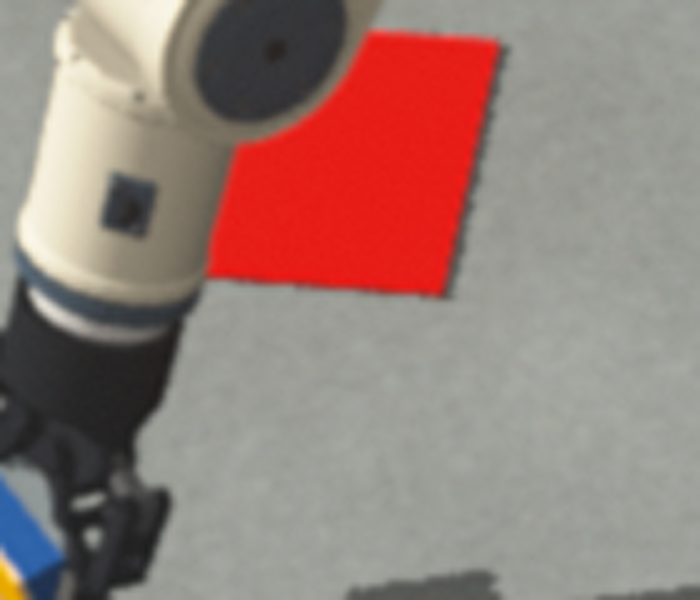

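```bash
python3 - <<'E'
from h import *
yaw=-20.8; a=np.radians(yaw); U=np.array([np.cos(a),np.sin(a),0])
def P(r,z): q=r*U; q[2]=z; return q
movel(P(.70,.06),vel=.08)
print(movel(P(.70,.038),vel=.03,until_force=5)); s=state(); print(s["eef_pos"],s["contact_force"].round(1),s["ft_torque"].round(2),s["time_s"])
f=grab_frame("scene"); save(f,"st1",(120,100,280,220),5)
E
```

```text
True
[ 0.65518126 -0.2491654   0.05408475] [-0.3 -1.9  3.2] [ 0.09  0.07 -0.07] 25.5417
```

View pics/st1.png

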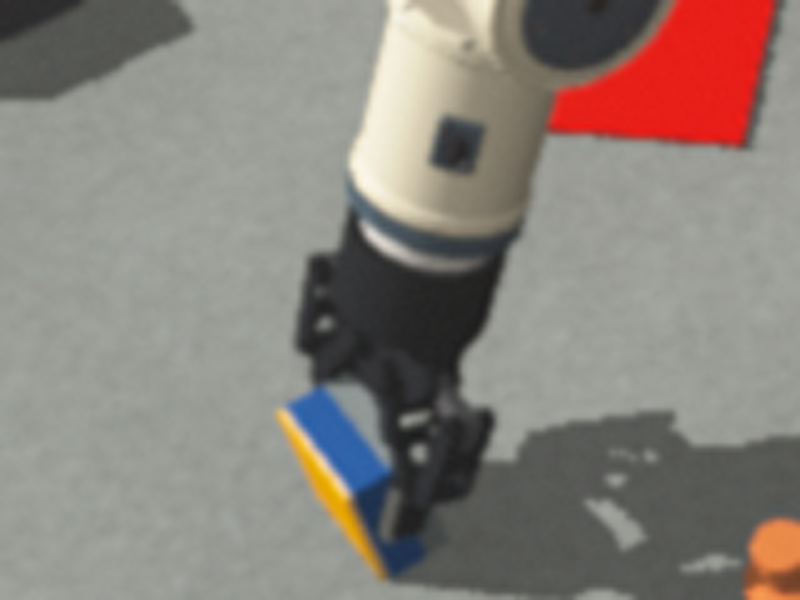

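```bash
python3 - <<'E'
from h import *
f=grab_frame("scene"); W=cloud(f); im=f["pixels"].astype(int); R,G,B=im[...,0],im[...,1],im[...,2]
reg=np.zeros(R.shape,bool); reg[165:218,170:210]=1
y=reg&(R>1.5*B)&(R>120)&(G>1.3*B)&(G>.5*R); b=reg&(B>1.5*R)
a=np.radians(-20.8); U=np.array([np.cos(a),np.sin(a),0]);T=np.array([-np.sin(a),np.cos(a),0])
for n,m in(("yellow",y),("blue",b)):
    p=W[m]; p=p[~np.isnan(p[:,0])]; c=np.median(p,0); p=p[np.linalg.norm(p-c,axis=1)<.07]; q=np.c_[p@U,p@T,p[:,2]]
    print(n,len(q),q.min(0).round(3),q.max(0).round(3)); 
    if n=="yellow":
        v=np.linalg.svd(q-q.mean(0))[2]; print(v.round(2))
    else:
        for r in q[np.argsort(-q[:,2])][::6]: print(r.round(3),end=" ")
for d in trace(f,"case_center")[:1]:
    v=im.astype(np.uint8).copy(); v[y]=[255,0,255]; save({"pixels":v},"st1m",(160,150,240,230),7)
E
```

```text
yellow 136 [ 0.722 -0.036 -0.002] [0.726 0.034 0.089]
[[ 0.01  0.01 -1.  ]
 [-0.01  1.    0.01]
 [-1.   -0.01 -0.01]]
blue 245 [ 0.699 -0.034  0.017] [0.72  0.035 0.091]
[ 0.701 -0.024  0.091] [0.701 0.035 0.089] [ 0.718 -0.01   0.088] [0.715 0.015 0.088] [ 0.701 -0.004  0.088] [0.713 0.016 0.088] [0.703 0.013 0.087] [ 0.709 -0.031  0.087] [ 0.715 -0.001  0.087] [0.706 0.033 0.087] [ 0.711 -0.033  0.087] [ 0.701 -0.021  0.086] [ 0.713 -0.004  0.086] [0.703 0.008 0.086] [ 0.711 -0.002  0.086] [ 0.702 -0.034  0.086] [0.708 0.03  0.086] [0.712 0.012 0.085] [0.708 0.    0.085] [0.709 0.022 0.085] [0.714 0.021 0.085] [0.716 0.015 0.085] [0.704 0.018 0.085] [0.702 0.    0.085] [ 0.699 -0.02   0.085] [0.715 0.031 0.084] [ 0.716 -0.02   0.084] [ 0.707 -0.021  0.083] [0.713 0.024 0.083] [0.71  0.027 0.083] [0.702 0.018 0.083] [0.713 0.031 0.082] [0.71  0.032 0.08 ] [0.719 0.03  0.077] [0.716 0.029 0.074] [0.717 0.032 0.069] [0.718 0.031 0.064] [0.72  0.032 0.058] [0.716 0.031 0.028] [0.71  0.034 0.025] [0.715 0.03  0.02 ]
```

View pics/st1m.png

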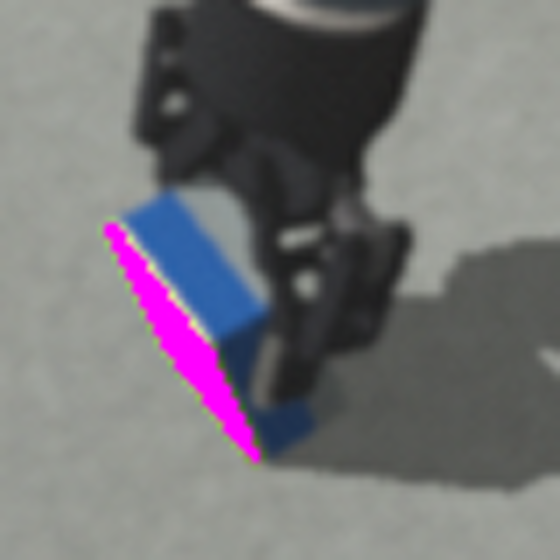

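```bash
python3 - <<'E'
from h import *
W=np.load("scene0.npy")
a=np.radians(-20.8); U=np.array([np.cos(a),np.sin(a),0]);T=np.array([-np.sin(a),np.cos(a),0])
u=W@U; t=W@T; m=(W[...,2]>.012)&(abs(t)<.10)&(u>.68)&(u<1.1)
print(m.sum())
for lo in np.arange(.68,1.0,.02):
    k=m&(u>=lo)&(u<lo+.02)
    if k.sum()>3: print(round(lo,2),k.sum(),"t",t[k].min().round(3),t[k].max().round(3),"z",np.percentile(W[...,2][k],95).round(3))
for p in [(92,283),(95,280),(138,231),(142,233)]: print(p,W[p[1],p[0]].round(3))
def t_(n,p,o):
    q=solve_ik(np.array(p),o); print(n,None if q is None else np.round(q,2))
for ph in(-65,-70,-75):
  for r,z in((.709,.052),(.80,.08),(.80,.15),(.82,.2)): t_((ph,r,z),r*U+[0,0,z],ori(-20.8,ph,-1))
E
```

```text
1612
0.8 20 t 0.085 0.1 z 0.043
0.82 127 t 0.033 0.091 z 0.042
0.84 141 t -0.007 0.093 z 0.041
0.86 222 t -0.004 0.1 z 0.042
0.88 147 t 0.001 0.1 z 0.042
0.9 127 t 0.012 0.099 z 0.041
0.92 177 t 0.019 0.1 z 0.041
0.94 252 t 0.025 0.1 z 0.042
0.96 214 t 0.033 0.099 z 0.042
0.98 125 t 0.041 0.1 z 0.043
(92, 283) [ 0.96  -0.308  0.031]
(95, 280) [ 0.951 -0.307  0.033]
(138, 231) [ 0.805 -0.308  0.035]
(142, 233) [ 0.8   -0.307  0.017]
(-65, 0.709, 0.052) [-0.36  1.36  0.58 -0.    2.34  1.57]
(-65, 0.8, 0.08) None
(-65, 0.8, 0.15) None
(-65, 0.82, 0.2) None
(-70, 0.709, 0.052) [-0.36  1.42  0.5  -0.    2.45  1.57]
(-70, 0.8, 0.08) None
(-70, 0.8, 0.15) None
(-70, 0.82, 0.2) None
(-75, 0.709, 0.052) [-0.36  1.48  0.42 -0.    2.56  1.57]
(-75, 0.8, 0.08) None
(-75, 0.8, 0.15) None
(-75, 0.82, 0.2) None
```

```bash
python3 - <<'E'
from h import *
a=np.radians(-20.8); U=np.array([np.cos(a),np.sin(a),0])
def t_(n,p,o):
    q=solve_ik(np.array(p),o); print(n,None if q is None else np.round(q,2))
for ph in(-68,-72,-75):
  for r in(.68,.709):
    for z in(.052,.1,.15,.19): t_((ph,r,z),r*U+[0,0,z],ori(-20.8,ph,-1))
E
```

```text
(-68, 0.68, 0.052) [-0.36  1.32  0.68 -0.    2.32  1.57]
(-68, 0.68, 0.1) [-0.36  1.27  0.7  -0.    2.36  1.57]
(-68, 0.68, 0.15) [-0.36  1.21  0.72 -0.    2.4   1.57]
(-68, 0.68, 0.19) [-0.36  1.17  0.72 -0.    2.44  1.57]
(-68, 0.709, 0.052) [-0.36  1.39  0.53 -0.    2.41  1.57]
(-68, 0.709, 0.1) [-0.36  1.33  0.56 -0.    2.44  1.57]
(-68, 0.709, 0.15) [-0.36  1.28  0.57 -0.    2.48  1.57]
(-68, 0.709, 0.19) [-0.36  1.24  0.57 -0.    2.52  1.57]
(-72, 0.68, 0.052) [-0.36  1.37  0.63 -0.    2.4   1.57]
(-72, 0.68, 0.1) [-0.36  1.31  0.66 -0.    2.43  1.57]
(-72, 0.68, 0.15) [-0.36  1.25  0.68 -0.    2.47  1.57]
(-72, 0.68, 0.19) [-0.36  1.2   0.68 -0.    2.51  1.57]
(-72, 0.709, 0.052) [-0.36  1.44  0.46 -0.    2.49  1.57]
(-72, 0.709, 0.1) [-0.36  1.38  0.5  -0.    2.52  1.57]
(-72, 0.709, 0.15) [-0.36  1.32  0.52 -0.    2.56  1.57]
(-72, 0.709, 0.19) [-0.36  1.28  0.53 -0.    2.59  1.57]
(-75, 0.68, 0.052) [-0.36  1.4   0.59 -0.    2.46  1.57]
(-75, 0.68, 0.1) [-0.36  1.34  0.63 -0.    2.49  1.57]
(-75, 0.68, 0.15) [-0.36  1.28  0.65 -0.    2.53  1.57]
(-75, 0.68, 0.19) [-0.36  1.23  0.66 -0.    2.56  1.57]
(-75, 0.709, 0.052) [-0.36  1.48  0.42 -0.    2.56  1.57]
(-75, 0.709, 0.1) [-0.36  1.41  0.46 -0.    2.58  1.57]
(-75, 0.709, 0.15) [-0.36  1.35  0.49 -0.    2.61  1.57]
(-75, 0.709, 0.19) [-0.36  1.31  0.5  -0.    2.65  1.57]
```

```bash
python3 - <<'E'
from h import *
yaw=-20.8; a=np.radians(yaw); U=np.array([np.cos(a),np.sin(a),0])
def P(r,z): q=r*U; q[2]=z; return q
set_gripper(1.0); s=state(); print(s["width"],s["contact_force"].round(1))
tz=Rot.from_rotvec(s["tcp_rot"]).as_matrix()[:,2]
movel(s["eef_pos"]-.13*tz,vel=.15)
movel(P(.66,.25),ori(yaw,-10,-1),vel=.3)
goto(P(.709,.19),ori(yaw,-73,-1)); s=state(); print(s["time_s"],s["eef_pos"])
f=grab_frame("scene"); save(f,"st2",(100,60,260,180),5)
E
```

```text
1.0033257884661893 [-0.9 -0.1 -1. ]
29.2833 [ 0.66289037 -0.25183017  0.19078626]
```

View pics/st2.png

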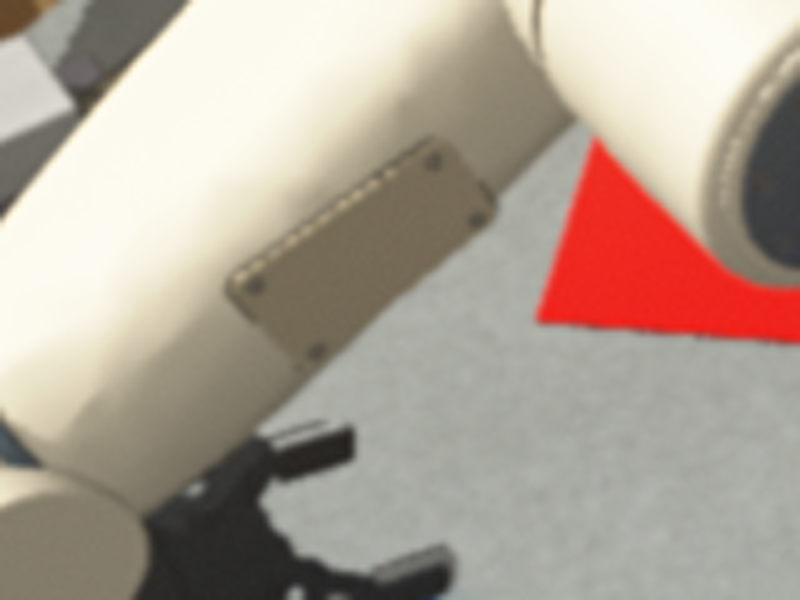

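```bash
python3 - <<'E'
from h import *
f=grab_frame("scene"); save(f,"st3",(120,130,280,250),5)
E
```

```text
(no output)
```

View pics/st3.png

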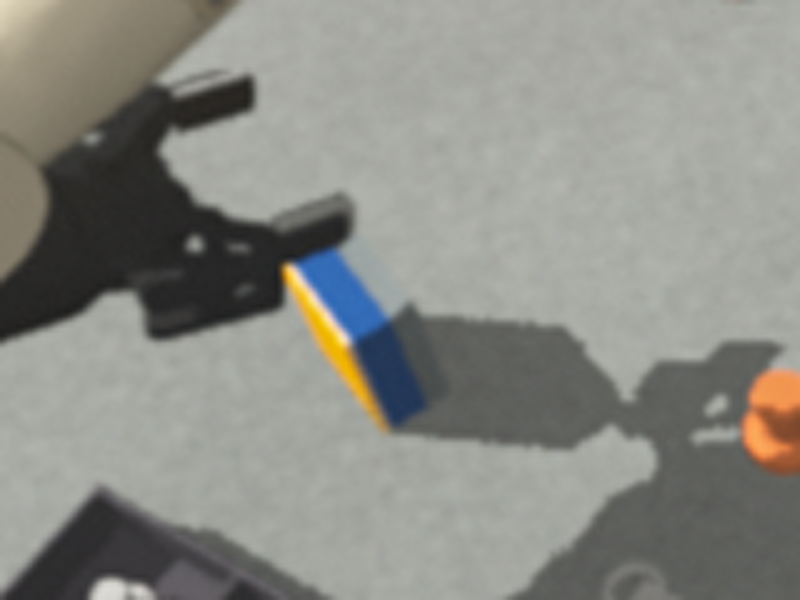

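```bash
python3 - <<'E'
from h import *
yaw=-20.8; a=np.radians(yaw); U=np.array([np.cos(a),np.sin(a),0])
def P(r,z): q=r*U; q[2]=z; return q
print(movel(P(.709,.11),vel=.1,until_force=6),movel(P(.709,.052),vel=.07,until_force=4))
s=state(); print(s["eef_pos"],s["contact_force"].round(1),s["time_s"])
f=grab_frame("scene"); save(f,"st4",(120,130,280,250),5)
E
```

```text
False False
[ 0.66300953 -0.25184791  0.05247758] [ 0.6 -0.7 -0.1] 31.3083
```

View pics/st4.png

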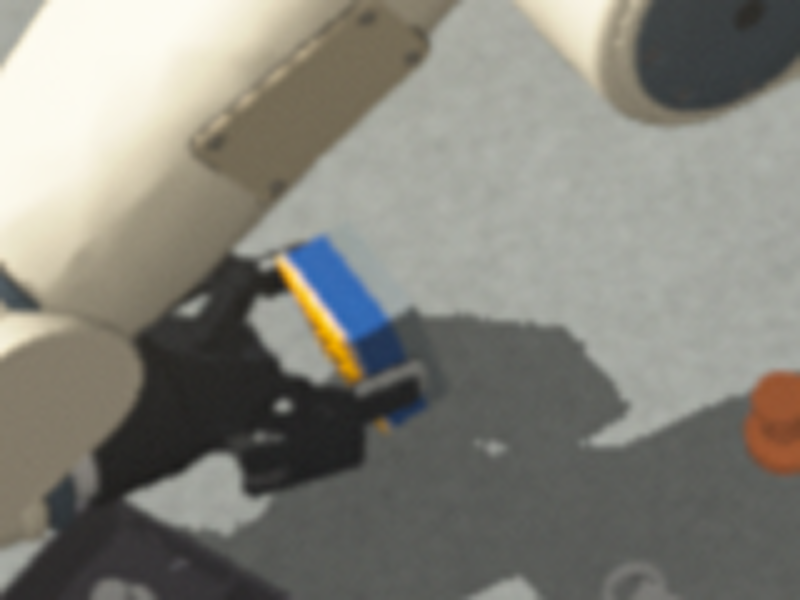

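```bash
python3 - <<'E'
from h import *
def P(b,r,z): a=np.radians(b); return np.array([r*np.cos(a),r*np.sin(a),z])
set_gripper(0.0); s=state(); print(s["width"],s["eef_pos"],s["contact_force"].round(1))
b=-20.8
movel(P(b,.709,.12),vel=.1); s=state(); print(s["width"],s["contact_force"].round(1))
movel(P(b,.62,.24),ori(b,-40,-1),vel=.12)
movel(P(0,.57,.24),ori(0,-10,-1),vel=.16)
movel(P(20.5,.5125,.14),ori(20.5,17,-1),vel=.14)
s=state(); print(s["width"],s["q"].round(2),s["time_s"],s["contact_force"].round(1))
f=grab_frame("scene"); save(f,"rot2",(290,110,450,250),5)
W=cloud(f); im=f["pixels"].astype(int); R,G,B=im[...,0],im[...,1],im[...,2]
y=(R>1.5*B)&(R>120)&(G>1.3*B)&(G>.5*R)&(np.hypot(W[...,0]-.49,W[...,1]-.18)<.1); p=W[y]; print(len(p))
if len(p)>20: print(p.mean(0).round(3),np.linalg.svd(p-p.mean(0))[2][2].round(3),cv2.minAreaRect((p[:,:2]*1000).astype(np.float32)))
E
```

```text
0.7637627963195093 [ 0.66299767 -0.25195127  0.05283555] [ 1.7 -1.8  2.7]
0.7644910126586412 [-0.4 -0.4 -8. ]
0.7654846435465116 [0.35 0.23 2.17 0.   0.45 1.57] 37.1667 [ 0.5  0.5 -6.9]
906
[0.494 0.184 0.154] [-0.484  0.019  0.875] ((473.9385986328125, 182.66372680664062), (117.2313003540039, 81.62667083740234), 21.115201950073242)
```

View pics/rot2.png

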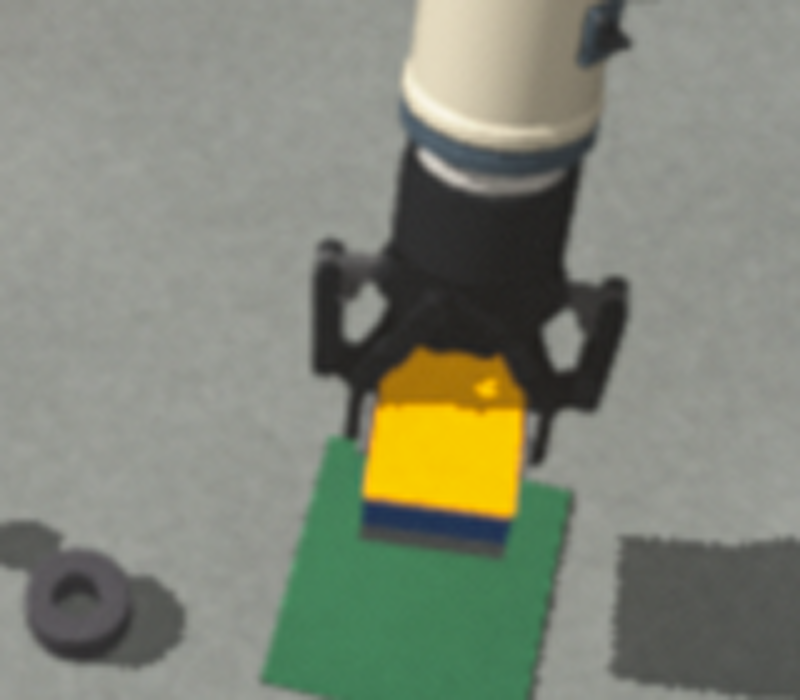

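```bash
python3 - <<'E'
from h import *
f=grab_frame("scene"); W=cloud(f); im=f["pixels"].astype(int); R,G,B=im[...,0],im[...,1],im[...,2]
y=(R>1.5*B)&(R>180)&(G>1.3*B)&(G>.5*R)&(np.hypot(W[...,0]-.49,W[...,1]-.18)<.1)
y=cv2.erode(y.astype(np.uint8),np.ones((3,3)))>0
p=W[y]; z0=np.median(p[:,2]); p=p[abs(p[:,2]-z0)<.02]; c=p.mean(0)
for _ in range(3):
    A=np.c_[p[:,:2]-c[:2],np.ones(len(p))]; k=np.linalg.lstsq(A,p[:,2],rcond=None)[0]; e=p[:,2]-A@k; p=p[abs(e)<.005]
print(len(p),"slope",k.round(3),c.round(3)); print(W[y].min(0),W[y].max(0))
E
```

```text
517 slope [-0.004  0.012  0.156] [0.505 0.188 0.156]
[0.46161514 0.15320553 0.15272373] [0.53672599 0.2242279  0.16120738]
```

```bash
python3 - <<'E'
from h import *
def P(b,r,z): a=np.radians(b); return np.array([r*np.cos(a),r*np.sin(a),z])
movel(P(20.5,.5125,.045),vel=.08)
print(movel(P(20.5,.5125,.024),vel=.02,until_force=3.5)); s=state(); print(s["eef_pos"],s["contact_force"].round(1),s["ft_torque"].round(2),s["q"].round(2),s["time_s"])
f=grab_frame("scene"); save(f,"pl1",(290,130,450,250),5)
E
```

```text
True
[0.47992249 0.17946213 0.02956584] [-0.6 -0.7  7.5] [-0.45 -0.06 -0.12] [0.35 0.46 2.22 0.01 0.16 1.56] 39.3583
```

View pics/pl1.png

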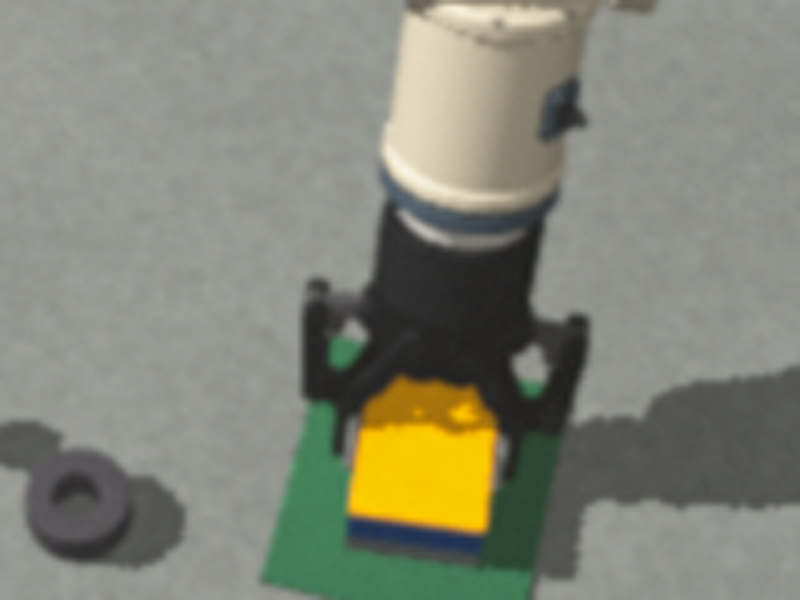

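```bash
python3 - <<'E'
from h import *
set_gripper(1.0); s=state(); print(s["width"],s["contact_force"].round(1))
tz=Rot.from_rotvec(s["tcp_rot"]).as_matrix()[:,2]
movel(s["eef_pos"]-.14*tz,vel=.12)
move_joints([-.45]+list(state()["q"][1:])); wait(.3); print(state()["time_s"])
for n in("scene","top"):
    f=grab_frame(n); save(f,"end_"+n,(320,170,440,270) if n=="scene" else (230,160,320,240),6)
    W=cloud(f); im=f["pixels"].astype(int); R,G,B=im[...,0],im[...,1],im[...,2]
    nr=np.hypot(W[...,0]-.49,W[...,1]-.18)<.13
    y=(R>1.5*B)&(R>110)&(G>1.3*B)&(G>.5*R)&nr; p=W[y]; print(n,"case",len(p),cv2.minAreaRect((p[:,:2]*1000).astype(np.float32)))
    c=p.mean(0); q=W[cv2.erode(y.astype(np.uint8),np.ones((3,3)))>0]; A=np.c_[q[:,:2]-c[:2],np.ones(len(q))]; print(" top slope",np.linalg.lstsq(A,q[:,2],rcond=None)[0].round(3),c.round(3))
    g=(G>R*1.4)&(G>B*1.15)&nr; p=W[g]; print(" mat",cv2.minAreaRect((p[:,:2]*1000).astype(np.float32)))
    for l in("die_center","button_center","spanner"):
        for d in trace(f,l)[:2]: print(l,round(d["score"],2),np.nanmedian(W[d["mask"]],0).round(3))
E
```

```text
0.999505932562578 [ 0.2 -0.2 -0.2]
42.75
scene case 887 ((475.9813232421875, 178.89190673828125), (115.90650939941406, 72.97130584716797), 20.765348434448242)
 top slope [0.004 0.001 0.045] [0.489 0.182 0.042]
 mat ((488.2570495605469, 182.61300659179688), (151.85890197753906, 128.07093811035156), 14.494295120239258)
die_center 0.89 [0.593 0.043 0.024]
button_center 0.84 [ 0.593 -0.04   0.018]
spanner 0.72 [0.701 0.009 0.008]
top case 613 ((497.9872131347656, 186.0211944580078), (94.56766510009766, 73.22306823730469), 20.193172454833984)
 top slope [ 0.004 -0.001  0.046] [0.494 0.183 0.042]
 mat ((491.03167724609375, 183.8792724609375), (147.0275115966797, 127.85621643066406), 14.677067756652832)
die_center 0.58 [0.593 0.041 0.025]
spanner 0.73 [ 0.702 -0.008  0.007]
spanner 0.46 [ 0.587 -0.042  0.019]
```

View pics/end_scene.png

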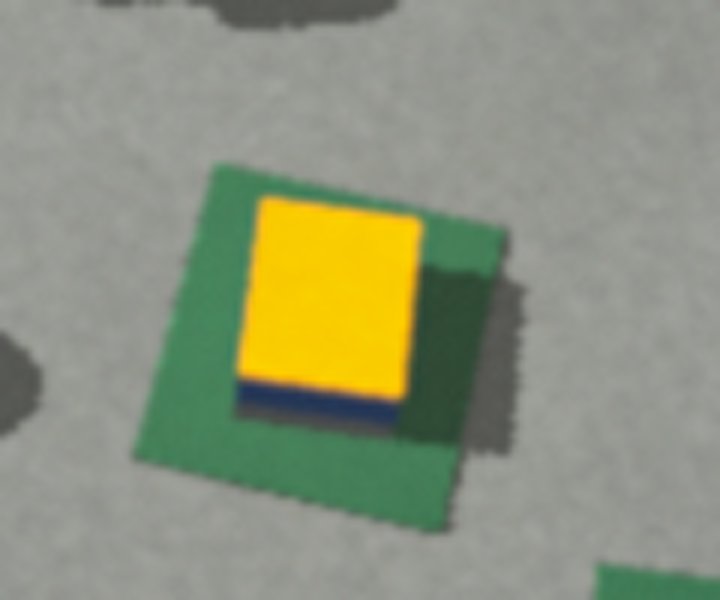

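View pics/end_top.png

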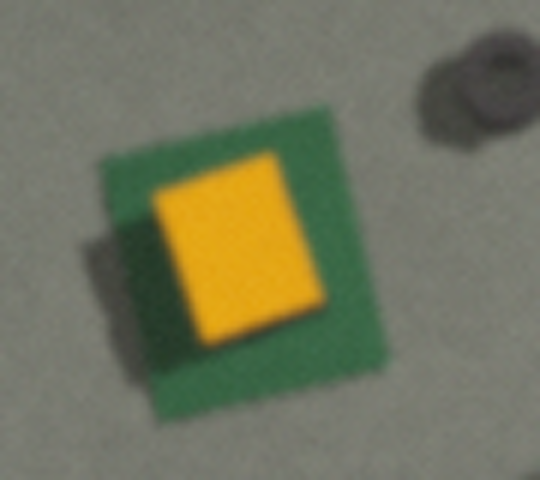

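```bash
python3 -c "
from station import *
print(finish_job(), state()['time_s'])"
```

```text
the job is handed in; nothing more can be done
the job is handed in; nothing more can be done
```

The job is handed in. The punch is in the cradle, the lid is shut, and the case lies yellow underside up in the middle of the smaller green mat. It took about 43 s of the 72 s allowed.

I laid the punch in its seat and pushed the lid shut from behind. I then turned the case in two 90° steps, standing it on its end with the hinge end up and regripping in between.

**Last checks**
- **Case position:** both cameras put the case centre within about 5 mm of the mat centre. The underside is level, with a slope under 0.5°.
- **Lid:** it looked fully shut in every picture from closing to the end.
- **Contact:** the gripper was clear of everything.
- **Bystanders:** the scene camera shows the die ring, copper button punch and spanner where they started.

**What disagreed or could not be checked**
- **Camera offset:** the two cameras disagreed by about 4 mm in x. I relied on contact forces for the fits instead.
- **Sliding and grip point:** the case slid about 3 mm while the lid was pushed. The first grip was about 9 mm off the intended point along the case. Neither mattered.
- **Spanner in the top view:** its final reading was shifted 17 mm, probably because the arm hid part of it; the scene view shows no change.
- **Punch inside the case:** it can't be seen once the lid is shut. I infer it is still seated because the lid closed flat.

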